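# Sweep the broken pot off the drainer

## Task

A small terracotta pot has broken on the cream drainer: take the scraper block and sweep all four shards off the drainer's open end into the empty steel tray, not into the divided cutlery tray. The shards are sharp, so move them with the scraper only, never with the gripper. Finish with the scraper standing upright on its foot on the drainer's cleared flat top, let go of, and leave the egg cup where it is.

Things in the scene. Friction and masses are not known exactly. Their poses are not given: they have to be found in the camera images.
- drainer: Cream ceramic drainer, fixed raised slab 170 mm (its x) by 260 mm (y). Origin: centre of its underside, on the worktop. Flat top 52 mm above it, 146 mm wide between two lips (at x = -79 and +79 mm, 12 mm thick, 13 mm above the flat). The ends at y = -130 and +130 mm have no lip: things can be pushed straight off there. Each end overhangs a tray by 8 mm.
- tray: Empty open steel tray, no dividers, fixed, 190 mm (its x) by 140 mm (y), rim 36 mm above the worktop, walls 4 mm. One long side lies under an open end of the drainer, axes parallel to the drainer's: its centre is 192 mm from the drainer's along the drainer's y, at the +y or the -y end (varies), up to 8 mm off in x. Origin: centre of its underside, on the worktop.
- cutlery_tray: Steel cutlery tray, fixed, the same outer size as the empty tray but split by two dividers into three compartments with cutlery in them; it lies at the drainer's other open end. Origin at the centre of its underside.
- scraper: Loose scraper block standing on the worktop left or right of the trays. Foot: grey plastic bar 120 mm (its x) by 30 mm (y), 30 mm high, flat upright faces. Centred on it a wooden handle 60 mm (x) by 22 mm (y), from 30 to 77 mm above the underside: pinch it across its y. Origin: centre of the underside. 0.12 to 0.2 kg.
- shard0: Loose flat triangular terracotta shard, sides or width about 33 mm, 7 mm thick, about 12 g, lying flat on the drainer's top at the start. Origin at the centre of its underside. Its place and turn vary.
- shard1: Loose flat four-sided terracotta shard, sides or width about 24 mm, 7 mm thick, about 12 g, lying flat on the drainer's top at the start. Origin at the centre of its underside. Its place and turn vary.
- shard2: Loose flat five-sided terracotta shard, sides or width about 30 mm, 7 mm thick, about 12 g, lying flat on the drainer's top at the start. Origin at the centre of its underside. Its place and turn vary.
- shard3: Loose flat triangular terracotta shard, sides or width about 29 mm, 7 mm thick, about 12 g, lying flat on the drainer's top at the start. Origin at the centre of its underside. Its place and turn vary.
- egg_cup: Bystander: small steel egg cup, 50 mm wide, 60 mm tall, loose on the worktop on the other side from the scraper; origin: centre of its underside. (Other crockery, up to 155 mm tall, stands beyond the drainer, more than 0.66 m ahead of the robot: an upturned jug, a plate, a tumbler, a mug.)
Things that resemble listed ones, but are neither listed nor needed, are in the scene too. Of the things that look like the scraper, the middle-sized one is meant.

How it is judged:
At the end, for the whole second after the job is handed in: All four shards at rest in the empty tray (origins within 93 mm in x and 68 mm in y of its centre, under 34 mm above its underside); scraper at rest on the drainer, within 73 mm (x) and 125 mm (y) of its centre, 45 to 60 mm above its underside, tilt under 0.1 rad (x of shard0 in the frame of tray between -0.093 and 0.093 m and y of shard0 in the frame of tray between -0.068 and 0.068 m and z of shard0 in the frame of tray between -0.005 and 0.034 m and linear speed of each of shard0, shard1, shard2, shard3 below 0.03 m/s and x of shard1 in the frame of tray between -0.093 and 0.093 m and y of shard1 in the frame of tray between -0.068 and 0.068 m and z of shard1 in the frame of tray between -0.005 and 0.034 m and x of shard2 in the frame of tray between -0.093 and 0.093 m and y of shard2 in the frame of tray between -0.068 and 0.068 m and z of shard2 in the frame of tray between -0.005 and 0.034 m and x of shard3 in the frame of tray between -0.093 and 0.093 m and y of shard3 in the frame of tray between -0.068 and 0.068 m and z of shard3 in the frame of tray between -0.005 and 0.034 m and x of scraper in the frame of drainer between -0.073 and 0.073 m and y of scraper in the frame of drainer between -0.125 and 0.125 m and z of scraper in the frame of drainer between 0.045 and 0.06 m and angle between scraper's own z axis and vertical below 0.1 rad and linear speed of scraper below 0.02 m/s); the robot touches nothing.
It fails at once if the robot's hand or arm touched a shard (contact force between any of the fingers, the arm and shard0 above 0.5 N or contact force between any of the fingers, the arm and shard1 above 0.5 N or contact force between any of the fingers, the arm and shard2 above 0.5 N or contact force between any of the fingers, the arm and shard3 above 0.5 N).
It fails at once if the egg cup was moved more than 30 mm (distance of egg_cup from where it was at the start of the episode above 0.03 m).
It also fails if it takes over 53 s, if anything falls off the work surface, if the arm or the gripper's body presses on something with over 40 N, if the wrist force passes 120 N, or if a joint passes its speed limit or range.

## Robot

A 7-joint arm with a two-finger parallel gripper is mounted at the origin on the work surface. World frame = base frame: x ahead of the robot, y to its left, z up, the work surface at z = 0. Lengths are in m, angles in rad, forces in N, time in s.
With the tool pointing down it reaches from about 0.425 to 0.825 m from the base axis. Payload 3.6 kg.
Tool frame: the origin (TCP) lies at the centre of the arm's flange, where the gripper is bolted on; the fingertips stand 173 mm ahead of it and the grasp point (between the pads) lies 155 mm ahead of it; z points along the fingers, y is the direction in which the jaws open and shut (so a half turn about z gives the same grasp; the last joint's range is limited). The gripper opens to 85 mm and grips with 20 to 120 N. Pads are 22 mm wide; open, the fingers measure 114 mm over their backs; the gripper's body (76 mm by 85 mm) begins 54 mm behind the grasp point. The pads swing forward as they close: fully open they stand 13 mm farther back than shut.
Start: joints at [-1.317, 0.615, -0.013, 1.423, 0.008, 1.103, -0.04], TCP at [0.18, 0.625, 0.405] pointing down, gripper open.
Joint ranges: [-3.12, 3.12], [-0.3, 2.06], [-1.34, 1.32], [0.26, 2.42], [-1.36, 4.5], [0.01, 1.98], [-2.84, 2.84]. Speed limits (rad/s): [2.79, 2.79, 3.14, 3.14, 3.14, 3.14, 3.14].

## Interface

Orientations are given as a unit quaternion [x, y, z, w].
In Python, from workcell import manip gives the robot as it stands.
- The arm moves only by the shell command python3 -m crank 'ROWS'. ROWS is JSON, a list of rows, each a list of 3 entries, a list of its own where there are three numbers: the gripper command: -1 is fully open, 1 is shut, values between are in proportion, then the shift along the world's x, y, z in mm, then the turn about the world's z in degrees. In form: [[grip, [tx, ty, tz], twist], ...]. A call has 1 to 20 rows; each row is the pose to reach, as a shift and turn from the pose commanded when the call began; what a row does not reach only later rows make up. A row lasts 1/10 s, in which the tool goes at most 50 mm and 8.59 degrees, less where a joint would pass 70% of its speed; a pose out of reach is approached as far as the arm can. A call with a gripper value outside its range is refused whole. The fingers move at their own pace and stop on an object; the grip force is fixed at half the most. Time passes only in rows, so rows that repeat a pose let the fingers close. It gives the time, the measured TCP pose, the force and the opening at its end, in the units of the state.
- manip.read_state(): the state, without advancing time (a new reading comes with each control period).
- manip.capture(name): name is "side" or "top" or "wrist"; returns a dict with "color" (420x560x3 uint8, blue, green, red), "depth" (420x560 float32, m along the optical axis (not along the pixel's ray), 0 where there is no reading), "intrinsics" (3x3 intrinsics, pixels), "extrinsics" (4x4, takes a point from camera to world coordinates). Camera axes: x right, y down, z forward; pixel columns grow to the right and rows downward; lengths in m; the calibration is good to about 2 mm. The wrist camera is an equidistant fisheye: a pixel r from the principal point sees the ray r / f radians off the axis. A picture is of the moment at which its call begins.
- manip.sign_off(): hands the job in, once; it reports no verdict.
Trained networks look in the newest picture that a camera, given by its name, has taken for a name from the list of things; names that differ only in an ending like _2 or _b are one class to them, and where a whole thing is asked for, a point or a joint stands for the part that bears it (a point fixed in the world has none). Each returns a list of dicts, best first, with "p" (0 to 1); they miss things now and then, are a little off and sometimes report something else, mostly with a low value. They report only what shows in the picture. A call takes as long as a camera call. They do not tell look-alikes from the thing itself.
- manip.silhouettes(camera, query): "mask" (420x560 bool, what is visible of it) and "location" ([column, row] in pixels, amid what is visible of it).
The state is a dict: "time_s": time; "q": joint angles; "qvel": joint speeds; "joint_torque": joint torques, N m; "position": TCP position; "tool_rot": TCP orientation; "contact_force": force on the tool from outside, world axes, zero at the start; "torque": the same for the moment, N m; "width": finger opening in m.
Only numpy, scipy, OpenCV 4.12 (cv2) and the standard library are available. Lean on these libraries where they do the work, as an engineer would, in place of code of your own. Each camera call takes 0.05 s, during which the arm holds its last target.

## Working session

There is one attempt and no reset: what is moved stays moved. The work goes in short steps, Python scripts to look and compute and a shell command to move; the robot and the scene stay as the last step left them, time stands still between calls to the robot, and variables do not carry over. Pictures are saved under pics/ and viewed, and the job is handed in when it is done.

```bash
ls; mkdir -p pics; cat > h.py <<'E'
from workcell import manip
import numpy as np, cv2
def cap(n,f=None):
    c=manip.capture(n)
    if f: cv2.imwrite('pics/'+f,c['color'])
    return c
def w(c,u,v,d=None):
    K=c['intrinsics'];d=c['depth'][int(round(v)),int(round(u))] if d is None else d
    p=np.array([(u-K[0,2])/K[0,0]*d,(v-K[1,2])/K[1,1]*d,d,1]);return (c['extrinsics']@p)[:3]
def cloud(c):
    K=c['intrinsics'];D=c['depth'];v,u=np.indices(D.shape)
    P=np.stack([(u-K[0,2])/K[0,0]*D,(v-K[1,2])/K[1,1]*D,D],-1)
    return P@c['extrinsics'][:3,:3].T+c['extrinsics'][:3,3]
E
python3 - <<'E'
from h import *
s=manip.read_state();print(s['time_s'],s['position'],s['tool_rot'],s['width'])
for n in('top','side'):
    c=cap(n,n+'0.png');print(n,c['extrinsics'].round(3).tolist(),c['intrinsics'][0,0]);P=cloud(c)
    for q in('scraper','drainer','tray','cutlery_tray','shard0','shard1','shard2','shard3','egg_cup'):
        for r in manip.silhouettes(n,q)[:4]:
            m=r['mask']&(c['depth']>0);p=P[m]
            if len(p): print(q,round(r['p'],2),np.round(r['location']),m.sum(),np.median(p,0).round(3),p[:,2].max().round(3))
E
```

```text
pics
0.0 [0.18003461 0.62424388 0.40352532] [ 1.39919021e-01  9.90162097e-01 -1.28989636e-03 -1.61461608e-04] 0.08531119527730045
top [[-0.012, -0.993, 0.115, 0.309], [-1.0, 0.012, -0.001, 0.011], [-0.0, -0.115, -0.993, 1.323], [0.0, 0.0, 0.0, 1.0]] 461.70680493290206
scraper 0.87 [381. 264.] 865 [ 0.313 -0.281  0.043] 0.106
scraper 0.75 [419. 154.] 321 [ 0.62  -0.406  0.025] 0.066
scraper 0.56 [421. 200.] 686 [ 0.485 -0.4    0.032] 0.085
drainer 0.66 [267. 192.] 5430 [0.521 0.035 0.053] 0.074
tray 0.75 [197. 200.] 3165 [0.504 0.234 0.005] 0.067
cutlery_tray 0.73 [336. 188.] 3153 [ 0.533 -0.166  0.008] 0.067
cutlery_tray 0.19 [126. 185.] 321 [0.524 0.428 0.045] 0.067
shard0 0.66 [248. 181.] 60 [0.544 0.078 0.059] 0.065
shard0 0.63 [272. 180.] 64 [0.557 0.018 0.059] 0.065
shard1 0.66 [248. 181.] 60 [0.544 0.078 0.059] 0.065
shard1 0.63 [272. 180.] 64 [0.557 0.018 0.059] 0.065
shard2 0.66 [248. 181.] 60 [0.544 0.078 0.059] 0.065
shard2 0.63 [272. 180.] 64 [0.557 0.018 0.059] 0.065
shard3 0.66 [248. 181.] 60 [0.544 0.078 0.059] 0.065
shard3 0.63 [272. 180.] 64 [0.557 0.018 0.059] 0.065
egg_cup 0.76 [124. 190.] 313 [0.524 0.426 0.045] 0.065
side [[0.847, -0.371, 0.382, 0.08], [-0.532, -0.607, 0.59, -0.645], [0.013, -0.703, -0.711, 0.82], [0.0, 0.0, 0.0, 1.0]] 391.43001436692543
scraper 0.78 [282. 328.] 2070 [ 0.311 -0.31   0.04 ] 0.104
scraper 0.71 [373. 338.] 918 [ 0.468 -0.416  0.032] 0.081
scraper 0.65 [425. 308.] 498 [ 0.613 -0.421  0.025] 0.062
drainer 0.69 [284. 206.] 4329 [0.517 0.013 0.053] 0.07
tray 0.65 [237. 172.] 1656 [0.495 0.257 0.007] 0.068
cutlery_tray 0.57 [324. 252.] 3724 [ 0.532 -0.161  0.014] 0.045
shard0 0.47 [298. 199.] 58 [0.558 0.015 0.059] 0.062
shard1 0.47 [298. 199.] 58 [0.558 0.015 0.059] 0.062
shard2 0.47 [298. 199.] 58 [0.558 0.015 0.059] 0.062
shard3 0.47 [298. 199.] 58 [0.558 0.015 0.059] 0.062
```

```bash
python3 - <<'E'
import cv2
a=cv2.imread('pics/top0.png')[110:320,90:460];cv2.imwrite('pics/top0c.png',cv2.resize(a,None,fx=2.1,fy=2.1,interpolation=cv2.INTER_CUBIC))
E
```

```text
(no output)
```

View pics/top0c.png

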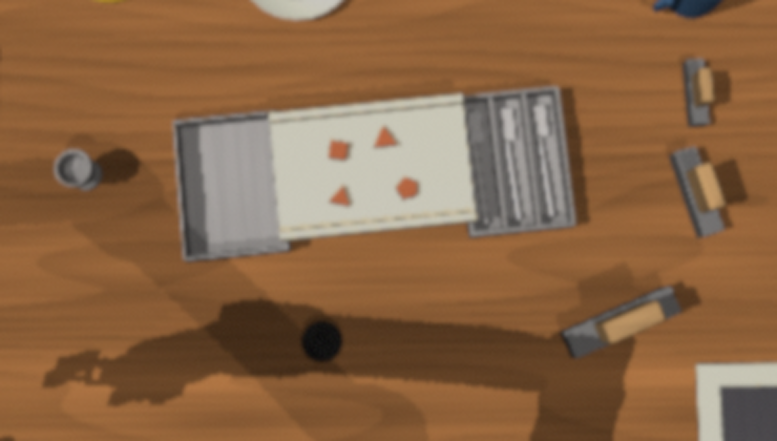

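View pics/side0.png

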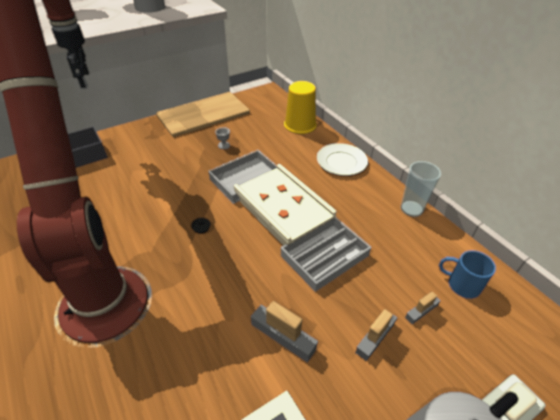

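The empty tray is at the +y end (left in the top view, ~(197,200)) and the cutlery tray is at the -y end. Three things could be the scraper, at top pixels (381,264) large, (421,200) middle and (419,154) small. I choose the middle one at (421,200), and I'll check it in a crop and measure the poses.

```bash
cat > m.py <<'E'
from h import *
def rect(p):
    r=cv2.minAreaRect((p[:,:2]*1000).astype(np.float32));return np.round(cv2.boxPoints(r)).tolist(),np.round(r[0],1),np.round(r[1],1),round(r[2],1)
def shards(c):
    P=cloud(c);H=cv2.cvtColor(c['color'],cv2.COLOR_BGR2HSV)
    m=((H[...,0]<12)&(H[...,1]>125)&(P[...,1]>-.3)&(P[...,1]<.36)&(P[...,0]>.35)&(P[...,0]<.7)).astype(np.uint8)
    n,l,s,ce=cv2.connectedComponentsWithStats(m)
    for i in range(1,n):
        if s[i,4]>15:
            p=P[l==i];p=p[p[:,2]>-.1];print('shard',ce[i].round(),s[i,4],np.median(p,0).round(4),'min',p.min(0).round(3),'max',p.max(0).round(3))
E
python3 - <<'E'
from m import *
for n in('top','side'):
    c=cap(n);P=cloud(c);print(n);shards(c)
    for r in manip.silhouettes(n,'scraper')[:3]:
        p=P[r['mask']&(c['depth']>0)]
        for lo,hi in((.02,.04),(.05,.12)):
            q=p[(p[:,2]>lo)&(p[:,2]<hi)]
            if len(q)>5:print('scr',r['location'],lo,len(q),np.median(q,0).round(3),rect(q)[1:])
    Z=P[...,2]
    m=(Z>.045)&(Z<.057)&(P[...,0]>.4)&(P[...,0]<.65)&(P[...,1]>-.12)&(P[...,1]<.18)
    print('flat',rect(P[m]),np.median(P[m],0))
    for q in('tray','cutlery_tray'):
        r=manip.silhouettes(n,q)[0];p=P[r['mask']];print(q,rect(p[(p[:,2]>.02)&(p[:,2]<.045)]))
    x0,y0=((380,160),(330,290))[n=='side']
    cv2.imwrite(f'pics/crop_{n}.png',cv2.resize(c['color'][y0:y0+90,x0:x0+120],None,fx=5,fy=5))
E
```

```text
top
shard [273. 176.] 35 [0.5591 0.0156 0.06  ] min [0.553 0.007 0.053] max [0.571 0.024 0.064]
shard [251. 181.] 46 [0.5458 0.0768 0.0593] min [0.537 0.068 0.056] max [0.555 0.085 0.064]
shard [284. 199.] 48 [ 0.4939 -0.0114  0.0602] min [ 0.483 -0.023  0.056] max [ 0.503 -0.003  0.065]
shard [252. 204.] 24 [0.4813 0.0743 0.0595] min [0.476 0.069 0.055] max [0.49  0.083 0.064]
scr [419.7, 196.2] 0.02 322 [ 0.482 -0.399  0.03 ] (array([ 488.3, -404.4]), array([118.5,  33.6]), 15.7)
scr [419.7, 196.2] 0.05 239 [ 0.487 -0.402  0.077] (array([ 488.1, -405.2]), array([59.3, 24. ]), 17.6)
scr [381.9, 262.7] 0.02 263 [ 0.313 -0.26   0.038] (array([ 314.5, -293.8]), array([ 38.7, 153.6]), 22.5)
scr [381.9, 262.7] 0.05 371 [ 0.315 -0.288  0.099] (array([ 315.1, -294.1]), array([28.3, 77.9]), 23.2)
scr [421.3, 154.5] 0.02 158 [ 0.616 -0.406  0.024] (array([ 627.1, -410.9]), array([91., 24.]), 2.1)
scr [421.3, 154.5] 0.05 97 [ 0.626 -0.41   0.058] (array([ 626.9, -411.6]), array([44.9, 15.2]), 4.8)
flat ([[425.0, 156.0], [448.0, -103.0], [608.0, -89.0], [585.0, 170.0]], array([516.5,  33.3]), 
[... 839 characters left out ...]
0.312 -0.305  0.096] (array([ 314.9, -297.5]), array([28.3, 78.1]), 23.8)
scr [378.4, 334.3] 0.02 362 [ 0.457 -0.42   0.03 ] (array([ 489.7, -409. ]), array([120.1,  28.7]), 16.4)
scr [378.4, 334.3] 0.05 360 [ 0.483 -0.412  0.077] (array([ 490.1, -408.3]), array([62.1, 22.1]), 16.6)
flat ([[425.0, 154.0], [450.0, -107.0], [618.0, -91.0], [593.0, 171.0]], array([521.7,  31.8]), array([168.9, 262.4]), 5.5) [0.52347246 0.01261159 0.05255582]
tray ([[401.0, 285.0], [416.0, 142.0], [609.0, 163.0], [594.0, 305.0]], array([505.2, 223.5]), array([193.6, 143. ]), 6.0)
cutlery_tray ([[431.0, -99.0], [444.0, -240.0], [637.0, -222.0], [624.0, -82.0]], array([ 534.1, -160.8]), array([193.5, 140.6]), 5.1)
```

View pics/crop_side.png

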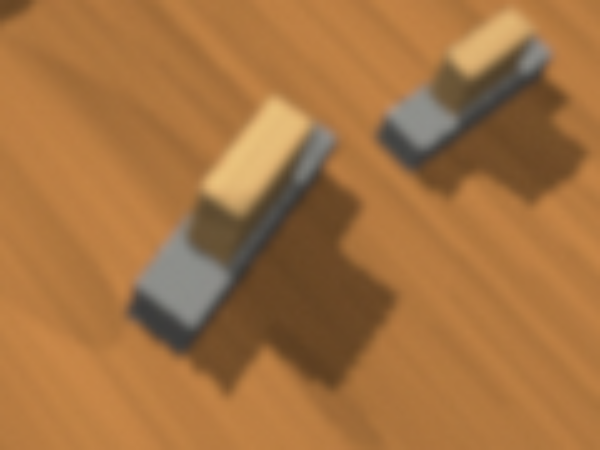

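The crop shows the middle block with its foot and wooden handle. Its measured size is 120 x 30 mm with an 0.077 m top, which matches the description (the others are 154 and 91 mm long). Scraper: (489,-407) mm with its long axis at 16.5°. Drainer: (519,33) mm, yaw 5.3°. In the drainer frame the shards all lie within |x| < 56 and y > -64, so one sweep should cover them. I'll travel round an arc to above the scraper.

```bash
python3 -m crank '[[-1,[270,-175,0],-55],[-1,[270,-175,0],-55],[-1,[270,-175,0],-55],[-1,[270,-175,0],-55],[-1,[270,-175,0],-55],[-1,[270,-175,0],-55],[-1,[270,-175,0],-55],[-1,[440,-475,0],-110],[-1,[440,-475,0],-110],[-1,[440,-475,0],-110],[-1,[440,-475,0],-110],[-1,[440,-475,0],-110],[-1,[440,-475,0],-110],[-1,[440,-475,0],-110],[-1,[440,-775,0],-147],[-1,[440,-775,0],-147],[-1,[440,-775,0],-147],[-1,[440,-775,0],-147],[-1,[440,-775,0],-147],[-1,[440,-775,0],-147]]'; python3 -c "
from h import *
s=manip.read_state();print(s['q'],s['contact_force'])"
```

```text
time_s: 3.4
position: [0.6204, -0.1511, 0.4045]
tool_rot: [0.989, 0.148, 0.0, -0.001]
contact_force: [0.4, 0.1, 0.3]
width: 0.0856
[-0.16246498  0.67213158  0.66903588  1.47357864 -0.43829792  1.14862355
 -0.69240244] [0.40133949 0.05300225 0.322722  ]
```

```bash
python3 -m crank '[[-1,[-131,-256,0],0],[-1,[-131,-256,0],0],[-1,[-131,-256,0],0],[-1,[-131,-256,0],0],[-1,[-131,-256,0],0],[-1,[-131,-256,0],0],[-1,[-131,-256,0],0],[-1,[-131,-256,-90],0],[-1,[-131,-256,-90],0],[-1,[-131,-256,-90],0]]'; python3 -c "
from h import *
c=cap('wrist','w1.png');c=cap('top','t1.png')
s=manip.read_state();print(s['q'],s['contact_force'],s['position'])"
```

```text
time_s: 4.4
position: [0.4894, -0.403, 0.3086]
tool_rot: [0.989, 0.148, -0.003, -0.006]
contact_force: [-0.4, 0.3, 1.0]
width: 0.0852
[ 0.32196187  0.75254594  0.59881405  1.58266498 -0.48976996  0.9610375
 -0.19314509] [ 0.07410937 -0.12949969  0.56316675] [ 0.49011887 -0.40580131  0.31491756]
```

View pics/w1.png

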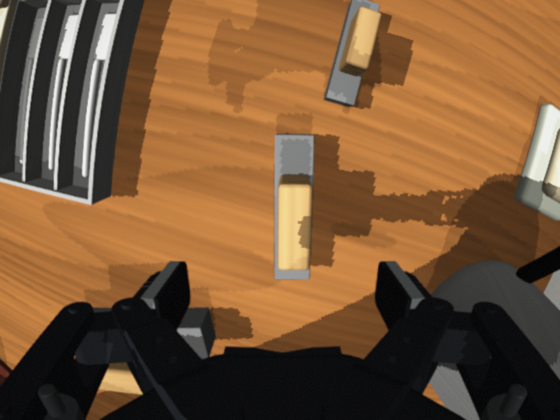

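The wrist picture shows the handle at about (294,225), aligned with the fingers, the cutlery tray at left and the small look-alike at the top. I'll verify the handle position from the wrist depth.

```bash
cat >> m.py <<'E'
def wcloud(c):
    K=c['intrinsics'];D=c['depth'];v,u=np.indices(D.shape)
    x=(u-K[0,2])/K[0,0];y=(v-K[1,2])/K[1,1];r=np.hypot(x,y)+1e-9;t=np.tan(np.minimum(r,1.4))/r
    return np.stack([x*t*D,y*t*D,D],-1)@c['extrinsics'][:3,:3].T+c['extrinsics'][:3,3]
E
python3 - <<'E'
from m import *
c=cap('wrist');P=wcloud(c)
for lo,hi in((.025,.036),(.07,.085)):
    m=(P[...,2]>lo)&(P[...,2]<hi)&(P[...,0]>.42)&(P[...,0]<.56)&(P[...,1]>-.45)&(P[...,1]<-.36)
    print(rect(P[m])[1:],m.sum(),np.median(P[m],0))
s=manip.read_state();print(s['position'],s['tool_rot'])
E
```

```text
(array([ 491.3, -409.4]), array([119.7,  29.9]), 16.3) 2272 [ 0.52599289 -0.40072063  0.02959288]
(array([ 492.4, -409.2]), array([58.7, 21.7]), 16.3) 2705 [ 0.49425619 -0.40841722  0.07649393]
[ 0.4901191  -0.40660754  0.31656016] [0.98902269 0.14775524 0.00100757 0.00122428]
```

```bash
python3 -m crank '[[-1,[1,-2,-50],0],[-1,[1,-2,-80],0],[-1,[1,-2,-99],0],[-1,[1,-2,-99],0],[-1,[1,-2,-99],0],[1,[1,-2,-99],0],[1,[1,-2,-99],0],[1,[1,-2,-99],0],[1,[1,-2,-99],0],[1,[1,-2,-99],0],[1,[1,-2,-99],0],[1,[1,-2,-99],0],[1,[1,-2,-99],0]]'
```

```text
time_s: 5.85
position: [0.4903, -0.4086, 0.2162]
tool_rot: [0.989, 0.147, 0.0, 0.0]
contact_force: [0.9, 0.7, 5.4]
width: 0.0213
```

```bash
python3 -m crank '[[1,[0,0,40],0],[1,[0,0,80],0],[1,[0,0,120],0],[1,[0,0,120],0],[1,[37,344,120],-11],[1,[37,344,120],-11],[1,[37,344,120],-11],[1,[37,344,120],-11],[1,[37,344,120],-11],[1,[37,344,120],-11],[1,[37,344,120],-11],[1,[37,344,120],-11],[1,[37,344,120],-11],[1,[37,344,120],-11],[1,[37,344,120],-11]]'; python3 - <<'E'
from m import *
c=cap('top','t2.png');P=cloud(c);shards(c)
c2=cap('side','s2.png')
s=manip.read_state();print(s['position'],s['tool_rot'],s['width'],s['contact_force'],s['q'])
a=c['color'][130:250,150:390];cv2.imwrite('pics/t2c.png',cv2.resize(a,None,fx=3,fy=3))
a=c2['color'][120:300,180:400];cv2.imwrite('pics/s2c.png',cv2.resize(a,None,fx=3,fy=3))
E
```

```text
time_s: 7.35
position: [0.5266, -0.0663, 0.3355]
tool_rot: [0.999, 0.05, -0.0, 0.0]
contact_force: [-0.2, 0.2, -1.9]
width: 0.0213
shard [296. 172.] 4160 [ 0.4626 -0.0234  0.5747] min [ 0.365 -0.114 -0.002] max [0.66  0.056 0.655]
shard [251. 181.] 49 [0.545  0.0768 0.0602] min [0.534 0.068 0.057] max [0.555 0.085 0.066]
shard [244. 225.] 1176 [0.3661 0.0539 0.6798] min [0.35  0.017 0.653] max [0.394 0.097 0.702]
[ 0.52679079 -0.06609741  0.3356761 ] [ 9.98748844e-01  5.00067299e-02 -5.96505517e-05  2.64233906e-04] 0.021036071547506776 [-0.79708411 -0.14901468 -1.50804827] [-0.38080055  0.61155021  0.73178693  1.86869055 -0.52765596  0.864759
 -0.85599376]
```

View pics/t2c.png

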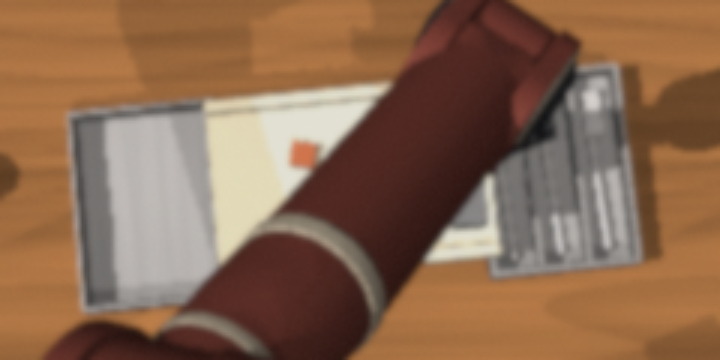

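View pics/s2c.png

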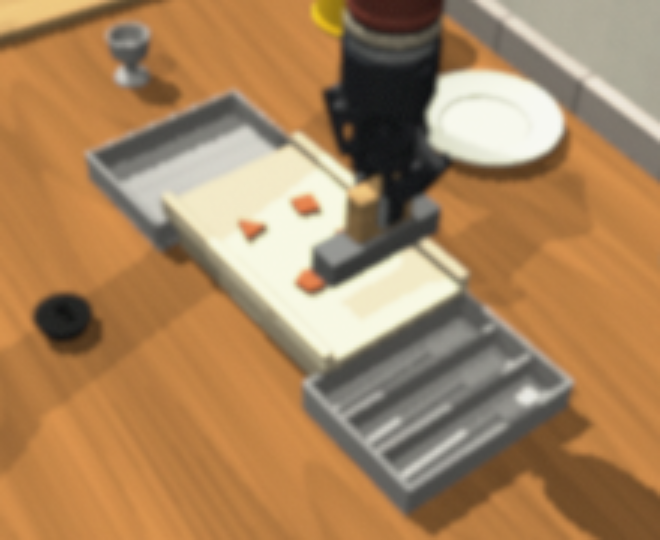

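The side view shows the scraper hanging level and parallel over the -y end of the drainer, with the shards ahead of it. I'll lower it slowly.

```bash
python3 -m crank '[[1,[0,0,-40],0],[1,[0,0,-60],0],[1,[0,0,-64],0],[1,[0,0,-66],0],[1,[0,0,-66],0],[1,[0,0,-66],0]]';  python3 - <<'E'
from m import *
c2=cap('side','s3.png');P=cloud(c2)
m=(P[...,2]>.076)&(P[...,2]<.092)&(P[...,0]>.46)&(P[...,0]<.59)&(P[...,1]>-.1)&(P[...,1]<-.03)
q=P[m];print(m.sum(),np.median(q,0),rect(q)[1:])
a=c2['color'][120:300,180:400];cv2.imwrite('pics/s3c.png',cv2.resize(a,None,fx=3,fy=3))
c=cap('wrist','w3.png')
E
```

```text
time_s: 8.05
position: [0.5276, -0.0649, 0.2709]
tool_rot: [0.999, 0.051, 0.001, 0.0]
contact_force: [-0.1, 0.6, -2.0]
width: 0.0213
291 [ 0.50279534 -0.07496422  0.08455266] (array([528.1, -67.4]), array([121. ,  32.1]), 3.8)
```

View pics/s3c.png

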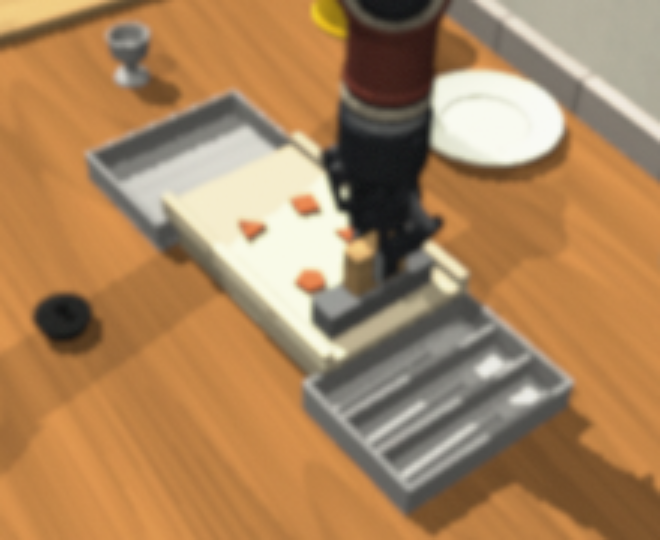

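View pics/w3.png

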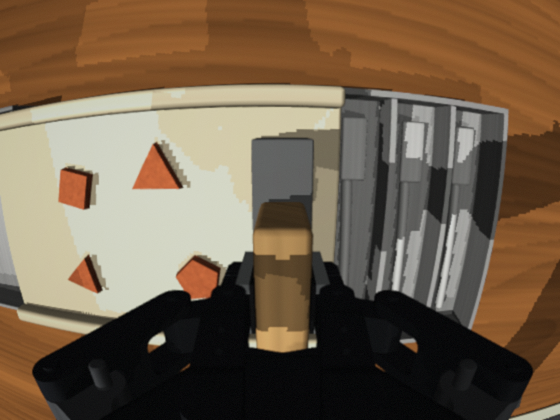

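Clear of all the shards, in line with the drainer. Now I'll lower 1 mm and sweep.

```bash
python3 -m crank '[[1,[0,0,-1],0],[1,[0,0,-1],0],[1,[-1,10,-1],0],[1,[-2,20,-1],0],[1,[-3,30,-1],0],[1,[-4,40,-1],0],[1,[-5,50,-1],0],[1,[-6,60,-1],0],[1,[-6,70,-1],0],[1,[-7,80,-1],0],[1,[-8,90,-1],0],[1,[-9,100,-1],0],[1,[-10,110,-1],0],[1,[-11,120,-1],0],[1,[-12,130,-1],0],[1,[-13,140,-1],0],[1,[-14,150,-1],0],[1,[-14,150,-1],0]]';  python3 - <<'E'
from m import *
c2=cap('side','s4.png');P=cloud(c2)
a=c2['color'][120:300,180:400];cv2.imwrite('pics/s4c.png',cv2.resize(a,None,fx=3,fy=3))
c=cap('wrist','w4.png')
print(manip.read_state()['contact_force'],manip.read_state()['torque'])
E
```

```text
time_s: 9.95
position: [0.5129, 0.0877, 0.2684]
tool_rot: [0.999, 0.053, -0.0, -0.001]
contact_force: [-0.7, -0.2, -2.1]
width: 0.0212
[ 0.71534434 -0.52954325 -1.65028611] [-0.02454297 -0.00096148 -0.01268471]
```

View pics/s4c.png

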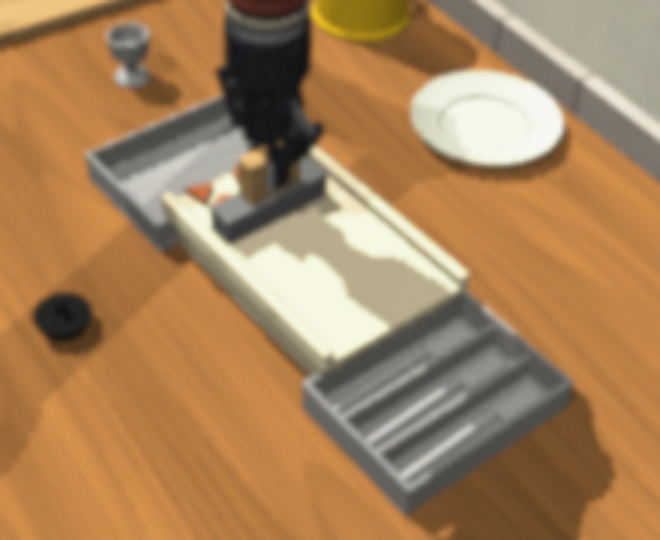

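View pics/w4.png

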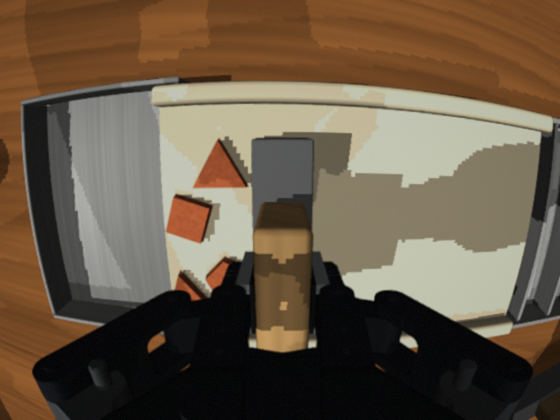

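All four shards are ahead of the foot: the large triangle at (220,165), the square at (188,218), and two more at (190,285) and (225,270). Continuing slowly over the edge.

```bash
python3 -m crank '[[1,[-1,7,0],0],[1,[-1,14,0],0],[1,[-2,20,0],0],[1,[-2,26,0],0],[1,[-3,32,0],0],[1,[-3,38,0],0],[1,[-4,44,0],0],[1,[-4,49,0],0],[1,[-5,54,0],0],[1,[-5,59,0],0],[1,[-6,64,0],0],[1,[-6,69,0],0],[1,[-7,74,0],0],[1,[-7,79,0],0],[1,[-8,84,0],0],[1,[-8,84,0],0],[1,[-8,84,0],0]]';  python3 - <<'E'
from m import *
c2=cap('side','s5.png');P=cloud(c2)
a=c2['color'][120:300,180:400];cv2.imwrite('pics/s5c.png',cv2.resize(a,None,fx=3,fy=3))
c=cap('wrist','w5.png')
print(manip.read_state()['contact_force'],manip.read_state()['torque'])
E
```

```text
time_s: 11.75
position: [0.5051, 0.1695, 0.2687]
tool_rot: [0.999, 0.052, -0.0, 0.0]
contact_force: [0.3, -0.1, -1.1]
width: 0.0211
[ 0.18896622  0.23620637 -1.90861111] [ 0.00220441  0.0126553  -0.00227595]
```

View pics/s5c.png

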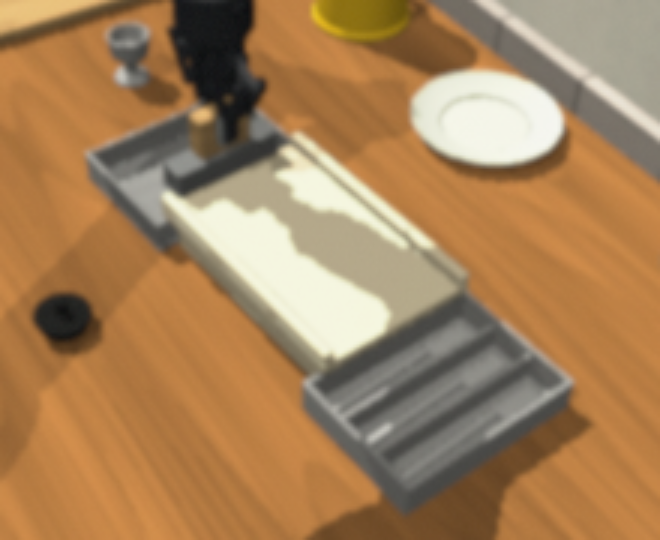

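View pics/w5.png

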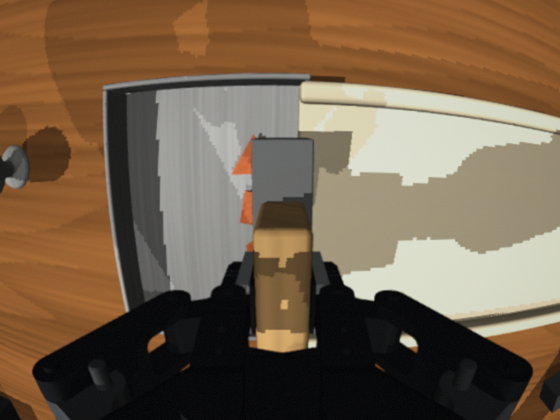

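The shards show at the tray floor beneath the foot, and the drainer looks clear. I'll lift, retreat and verify before setting down.

```bash
python3 -m crank '[[1,[0,0,12],0],[1,[0,0,12],0],[1,[3,-35,12],0],[1,[7,-75,12],0],[1,[10,-110,12],0],[1,[13,-145,12],0],[1,[15,-165,12],0],[1,[15,-165,12],0],[1,[15,-165,12],0]]';  python3 - <<'E'
from m import *
c2=cap('side','s6.png');shards(c2)
a=c2['color'][120:300,180:400];cv2.imwrite('pics/s6c.png',cv2.resize(a,None,fx=3,fy=3))
c=cap('wrist','w6.png');P=wcloud(c)
H=cv2.cvtColor(c['color'],cv2.COLOR_BGR2HSV)
m=((H[...,0]<12)&(H[...,1]>150)&(P[...,1]>.1)&(P[...,1]<.36)).astype(np.uint8)
n,l,s,ce=cv2.connectedComponentsWithStats(m)
R=np.array([[.9957,.0924],[-.0924,.9957]])
for i in range(1,n):
    if s[i,4]>20:
        p=np.median(P[l==i],0);print(ce[i].round(),s[i,4],p.round(3),'in tray',(R@(p[:2]-[.504,.225])).round(3))
E
```

```text
time_s: 12.75
position: [0.5201, 0.0046, 0.2809]
tool_rot: [0.999, 0.051, 0.0, -0.001]
contact_force: [0.3, 0.6, -2.2]
width: 0.0211
shard [256.  53.] 4940 [0.4463 0.0158 0.5049] min [ 0.353 -0.046  0.31 ] max [0.566 0.077 0.593]
[ 63. 166.] 117 [0.544 0.198 0.01 ] in tray [ 0.037 -0.03 ]
[ 68. 204.] 102 [0.511 0.195 0.01 ] in tray [ 0.004 -0.031]
[ 74. 242.] 74 [0.479 0.187 0.016] in tray [-0.028 -0.036]
[ 76. 259.] 35 [0.459 0.19  0.011] in tray [-0.048 -0.031]
```

View pics/s6c.png

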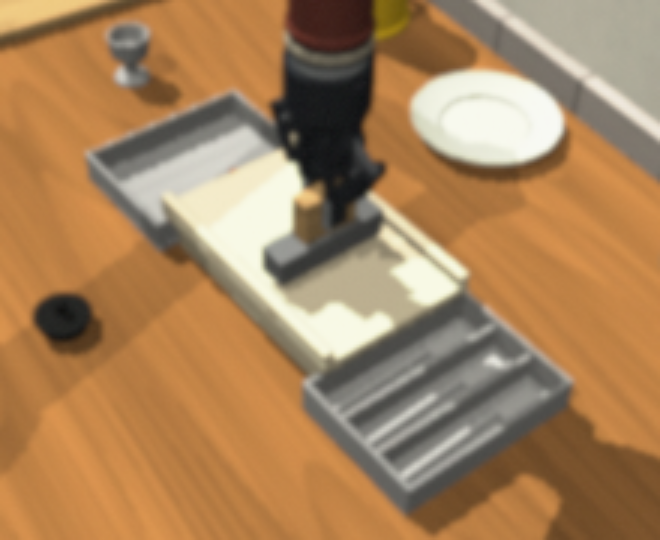

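View pics/w6.png

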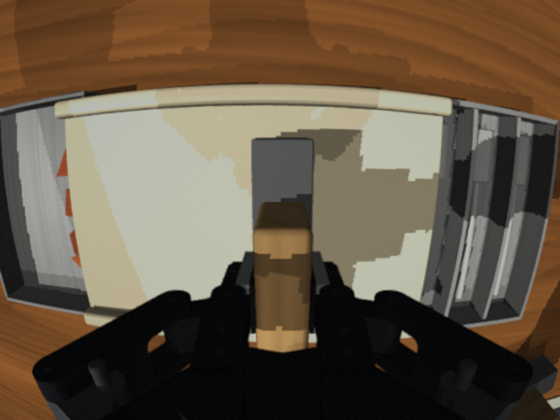

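All four shards are in the empty tray (drainer clear, heights ~10–16 mm). Now I'll set the scraper down.

```bash
python3 -m crank '[[1,[0,0,-8],0],[1,[0,0,-11],0],[1,[0,0,-12],0],[1,[0,0,-13],0],[1,[0,0,-13],0],[1,[0,0,-13],0]]'
```

```text
time_s: 13.45
position: [0.5197, 0.0053, 0.2682]
tool_rot: [0.999, 0.052, -0.001, -0.001]
contact_force: [-2.7, 1.7, 6.0]
width: 0.0213
```

Contact (about 8 N more upward force). Release, then rise.

```bash
python3 -m crank '[[0.3,[0,0,0],0],[-1,[0,0,0],0],[-1,[0,0,0],0],[-1,[0,0,0],0],[-1,[0,0,0],0],[-1,[0,0,0],0],[-1,[0,0,0],0],[-1,[0,0,20],0],[-1,[0,0,50],0],[-1,[0,0,90],0],[-1,[0,0,130],0],[-1,[0,-50,160],0],[-1,[0,-100,180],0],[-1,[0,-150,180],0],[-1,[0,-200,180],0],[-1,[0,-250,180],0],[-1,[0,-300,180],0],[-1,[0,-300,180],0],[-1,[0,-300,180],0]]';  python3 - <<'E'
from m import *
R=np.array([[.9957,.0924],[-.0924,.9957]])
for n in('top','side'):
    c=cap(n,n+'7.png');P=cloud(c);shards(c)
    for lo,hi in((.077,.088),(.12,.14)):
        m=(P[...,2]>lo)&(P[...,2]<hi)&(P[...,0]>.44)&(P[...,0]<.60)&(P[...,1]>-.04)&(P[...,1]<.05)
        q=P[m];r=rect(q);print(n,m.sum(),np.median(q,0).round(4),r[1:],'drainer',(R@(r[1]-[519,33])).round(1))
    for r in manip.silhouettes(n,'egg_cup')[:1]: print('egg',np.median(P[r['mask']],0))
    y0,x0=((130,140),(110,170))[n=='side']
    cv2.imwrite(f'pics/{n}7c.png',cv2.resize(c['color'][y0:y0+180,x0:x0+250],None,fx=3,fy=3))
E
```

```text
time_s: 15.35
position: [0.5188, -0.2982, 0.4476]
tool_rot: [0.999, 0.049, -0.0, 0.001]
contact_force: [-0.2, 1.5, 0.2]
width: 0.0855
shard [424. 168.] 6174 [ 0.4495 -0.2079  0.6585] min [ 0.356 -0.3   -0.002] max [ 0.566 -0.105  0.706]
shard [211. 185.] 35 [0.5442 0.1943 0.0116] min [0.538 0.183 0.005] max [0.556 0.203 0.016]
shard [213. 197.] 50 [0.5091 0.1883 0.0128] min [0.5   0.177 0.005] max [0.519 0.197 0.018]
shard [350. 220.] 1426 [ 0.3672 -0.0889  0.7142] min [ 0.35  -0.131  0.693] max [ 0.397 -0.043  0.728]
shard [216. 210.] 79 [0.4712 0.1799 0.0143] min [0.449 0.168 0.007] max [0.489 0.192 0.025]
shard [290. 229.] 388 [ 0.3563 -0.0081  0.7276] min [ 0.35  -0.043 -0.002] max [0.422 0.046 0.74 ]
top 263 [0.4937 0.0082 0.0826] (array([518. ,   7.7]), array([120.8,  29.9]), 5.8) drainer [ -3.3 -25.1]
top 192 [0.5176 0.0078 0.1296] (array([518.1,   7.7]), array([60.1, 21.8]), 6.0) drainer [ -3.2 -25.1]
egg [0.52385834 0.42676346 0.04481226]
shard [350.  33.] 7203 [ 0.4455 -0.2508  0.6271] min [ 0.351 -0.3    0.476] max [ 0.561 -0.13   0.657]
side 240 [ 0.4997 -0.0031  0.0823] (array([520. ,   4.8]), array([121.3,  32.6]), 5.0) drainer [ -1.6 -28.2]
side 160 [0.517  0.001  0.1287] (array([519.7,   4.1]), array([61.6, 22. ]), 6.2) drainer [ -2.  -28.8]
egg [0.52408068 0.41850576 0.04544579]
```

View pics/top7c.png

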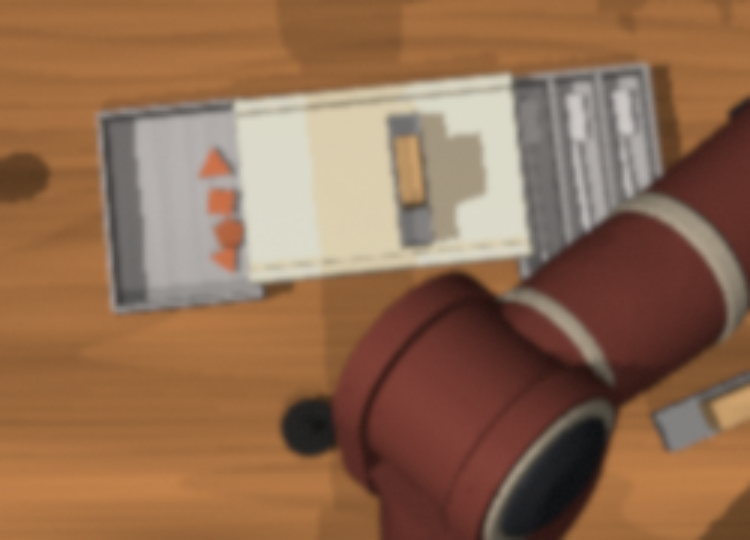

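View pics/side7c.png

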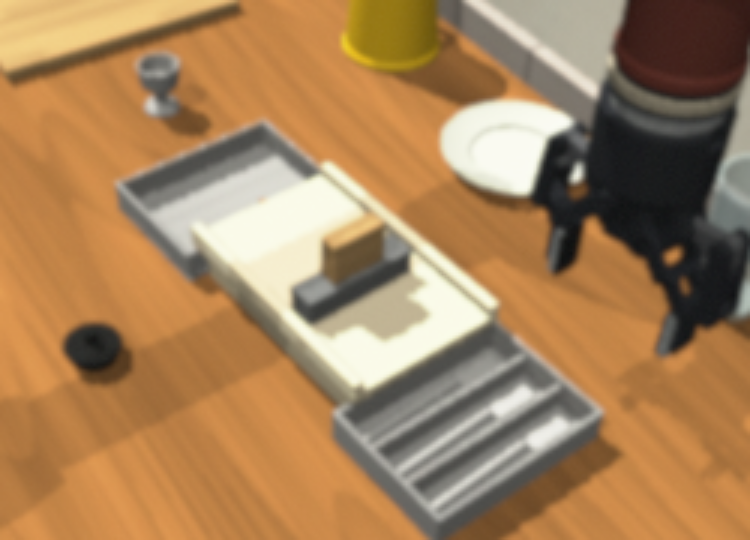

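Final check: the top view shows four shards in the empty tray, at crop pixels (215,162), (222,202), (229,233) and (227,258). The scraper stands free on the drainer at (408,180), and the side view shows the egg cup still in place. Handing in.

```bash
python3 -c "
from workcell import manip
print(manip.sign_off())"
```

```text
the job is handed in; nothing more can be done
None
```

I picked up the middle-sized scraper (120 mm foot) and swept all four shards off the +y end of the drainer into the empty tray in one pass. I then stood the scraper back on the cleared top, let go, moved the arm away and handed the job in at about 15.5 s.

- **Shards:** all four show in the tray in the last top picture, about 30–45 mm to the drainer side of the tray's centre and 10–16 mm high, well inside the limits. Two of them touch or overlap, so the top picture counted them as one blob. The earlier wrist picture showed four separate ones. The side camera couldn't check this because the drainer hides most of that corner of the tray.
- **Scraper:** it stands upright about 2–3 mm (x) and -27 mm (y) from the drainer's centre. Its underside is about 52.5 mm up, and nothing is touching it. The two cameras differ by about 3 mm on its position.
- **Egg cup:** the top camera puts it within 1 mm of its starting place. The side camera read it 8 mm from that, but had no starting reading to compare with.
- **Contact:** forces stayed small, about 6 N at most in the readings, and I saw no contact between the gripper and a shard.

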